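Load the gold tin and turn it to the pointer

ROBOT

A 6-joint arm with a two-finger parallel gripper is mounted at the origin on the work surface. World frame = base frame: x ahead of the robot, y to its left, z up, the work surface at z = 0. Lengths are in m, angles in degrees, forces in N, time in s.
With the tool pointing down it reaches from about 0.375 to 0.75 m from the base axis. Payload 9 kg.
Tool frame: the origin (TCP) lies where the fingers leave the gripper's body, on its centre line; the fingertips stand 73 mm ahead of it and the grasp point (between the pads) lies 54 mm ahead of it (robot.tip_reach is the distance from the TCP to the fingertips, in m); z points along the fingers, y is the direction in which the jaws open and shut (so a half turn about z gives the same grasp; the last joint's range is limited). The gripper opens to 85 mm and grips with 20 to 120 N. Pads are 22 mm wide; open, the fingers measure 114 mm over their backs; the gripper's body (76 mm by 85 mm) begins 54 mm behind the grasp point. The pads swing forward as they close: fully open they stand 13 mm farther back than shut.
Start: joints at [54.792, 5.964, 5.575, 89.605, 0, 77.527], TCP at [0.232, 0.553, 0.304] pointing down, gripper open.
Joint ranges: [-171.21, 171.21], [-48.23, 106.86], [-62.78, 66.21], [-105.2, 120.99], [-86.42, 89.51], [-180, 180]. Speed limits (degrees/s): [127.2, 127.2, 147.25, 180, 180, 180].

INTERFACE

Orientations are given as [roll, pitch, yaw] about the fixed x, y, z axes, in that order (R = Rz(yaw) Ry(pitch) Rx(roll)).
In Python, from plant import robot gives the robot as it stands. Calls block until the motion is done:
- robot.move_pose(position, orientation): joint-space move of the TCP to a pose.
- robot.line_to(position, vel=0.15, rotation=None, guard=None): straight line of the TCP; rotation=None keeps the orientation; vel is the mean speed in m/s. With guard (N) it stops when the force on the tool has changed by that much, and returns True; else False.
- robot.goto_joints(angles): joint-space move.
- robot.set_gripper(opening): finger opening in m; the grip force is fixed at half the most; returns when the fingers have stopped.
- robot.pause(seconds).
- robot.ik(position, orientation): joint angles nearest the present ones, or None.
- robot.observe(): the state.
- robot.grab_frame(name): name is "scene" or "top" or "wrist"; returns the picture (400x640x3 uint8, blue, green, red); there is no depth.
- robot.get_calibration(name): a dict with "vertical_fov" (degrees; the focal length in pixels is half the picture's height over the tangent of half this angle, whatever the lens; pixels are square), "cx", "cy" (the principal point, pixels), "rvec" (rotation vector, rad) and "tvec" (3), from world to camera coordinates, as OpenCV has them. Camera axes: x right, y down, z forward; pixel columns grow to the right and rows downward; lengths in m; the calibration is good to about 2 mm. A picture is of the moment at which its call begins: read the wrist's pose just before it. get_calibration takes no time and is no camera call; for the wrist camera it gives the pose at the moment of the call.
A pose or a line that the arm cannot do raises robot.IKError and nothing moves.
- robot.job_done(): hands the job in, once; it reports no verdict.
The state is a dict: "time": time; "q": joint angles; "qvel": joint speeds; "joint_torque": joint torques, N m; "tool_pos": TCP position; "tcp_rot": TCP orientation; "ft_force": force on the tool from outside, world axes, zero at the start; "torque": the same for the moment, N m; "gripper_width": finger opening in m.
Only numpy, scipy, OpenCV 4.12 (cv2) and the standard library are available. Lean on these libraries where they do the work, as an engineer would, in place of code of your own. Each camera call takes 0.05 s, during which the arm holds its last target.

TASK

Take the cardboard cross divider out of the tray and stand it upright inside the empty gold tin on the turntable, and let go of it. Then turn the turntable until the gold tin is lined up with the red pointer, and finish still gripping the turntable's black handle so that the table stays still. Leave the other things on the bench and in the tray where they are.

Things in the scene. Friction and masses are not known exactly. Their poses are not given: they have to be found in the camera images.
- divider: Loose cardboard cross divider, 21 to 42 g, standing upright in one of the three compartments of the tray. Two crossed 5 mm thick plates: one in its x-z plane, 50 mm wide (along x) and 92 mm tall; one in its y-z plane, 50 mm wide (along y) and 57 mm tall. So the top 35 mm is a single upright tab, 50 mm along x and 5 mm thick along y, which is the place to grip it. Origin at the centre of its underside, z up.
- gold_tin (a point): Centre of the inside floor of the open, empty gold-coloured tin fixed on the turntable (outer diameter 73 mm, inner 67 mm, rim 51 mm above this point). The tin stands 85 mm from the turntable's axis and is the only gold one; the three other tins (steel, same size, filled, closed on top but for a cross 3 mm proud of the rim) stand at 90 degree steps around the axis. Tins turn with the table. Highest tin parts are 88 mm above the bench.
- turntable (a joint): Angle of the turntable (wooden disc 260 mm across, its top 30 mm above the bench, vertical axis) in rad, growing anticlockwise seen from above. 0 and 6.28 both mean that the gold tin is exactly at the red pointer. It turns freely either way without stop over the needed range, with a light friction of 0.05 N m, and stays where it is left.
- handle (a point): Centre of the black bar handle on the post at the turntable's centre, for turning it; it turns with the table. Bar 16 mm along its x, 70 mm along its y, 30 mm tall (126 to 156 mm above the bench); this point is the middle of the bar, on the turntable's axis, 141 mm above the bench. The gold tin lies in the direction of its -x; a divider standing in that tin reaches 126 mm above the bench, to the level of the bar's underside.
- pointer_spot (a point): The spot, 85 mm from the turntable's axis and 34 mm above the bench, where the centre of the gold tin is when it is lined up with the pointer. The red pointer, a flat arrow aimed at the axis, lies on a fixed grey block (38 mm tall in all, 50 mm wide) just outside the disc, on the same line, 55 to 115 mm further out from the axis than this spot.
- stand: The fixed grey stand with everything on it (turntable, tins, handle). Origin on the turntable's axis at bench height; the pointer lies in the direction of its -x.
- tray: Fixed plywood tray, 100 mm along its x, 285 mm along its y, 40 mm tall, walls and floor 5 mm, two walls across its y making three equal compartments whose centres lie at y = -92, 0 and 92 mm. Origin at the centre of its underside.
- lids: Bystander: gold tin lids, a disc 72 mm across and 15 mm tall, loose in another compartment of the tray. Origin at the centre of its underside.
- offcut: Bystander: wooden block 30 x 55 x 22 mm loose in another compartment of the tray. Origin at the centre of its underside.
- spare_tin: Bystander: loose filled steel tin, 73 mm across, 88 mm tall, on the bench. Origin at the centre of its underside.
- brush: Bystander: flat brush about 200 mm long, 42 mm wide and 20 mm tall, lying on the bench; origin on the underside, about mid-length, bristles towards its +x.
Mind the look-alikes: they are no part of the job. Of the things shaped like the divider, the cardboard one is meant.

How it is judged:
By the outcome, as a careful person would: the job done as asked, in the order asked, and still so for the second after the job is handed in, while the arm keeps its last pose, push and grip.
It also fails if it takes over 48 s, if anything falls off the work surface, if the arm or the gripper's body presses on something with over 40 N, if the wrist force passes 120 N, or if a joint passes its speed limit or range.

## Working session

There is one attempt and no reset: what is moved stays moved. The work goes in short steps, each a Python script; the robot and the scene stay as the last script left them, time stands still between calls to the robot, and variables do not carry over. Pictures are saved under pics/ and viewed, and the job is handed in when it is done.

```bash
mkdir -p pics; ls; python3 - <<'E'
from plant import robot
import cv2
for n in ["scene","top","wrist"]:
    c=robot.get_calibration(n); print(n,c)
    cv2.imwrite(f"pics/{n}0.png",robot.grab_frame(n))
print(robot.observe())
E
```

```text
pics
scene {'vertical_fov': 56.9289811664126, 'cx': 320.41484544821304, 'cy': 201.46590107048286, 'rvec': array([ 1.87510899,  1.33200382, -0.64365728]), 'tvec': array([-0.27215866, -0.24097997,  1.28134815])}
top {'vertical_fov': 55.31322386309808, 'cx': 322.84568306795273, 'cy': 205.0370659252101, 'rvec': array([ 2.12410881, -2.11785573,  0.21345586]), 'tvec': array([0.05776946, 0.58247416, 0.88489929])}
wrist {'vertical_fov': 65.96248807730869, 'cx': 319.4275717373492, 'cy': 195.82521841393466, 'rvec': array([-2.40706234, -1.6011707 , -0.23057676]), 'tvec': array([-0.60014605, -0.03623908,  0.37995702])}
{'time': 0.15, 'q': array([5.47909214e+01, 5.99104576e+00, 5.53854679e+00, 8.96059704e+01,
       4.08561652e-04, 7.75282463e+01]), 'qvel': array([ 0.08805316, -0.13407314,  0.31093443, -0.02416948,  0.04169639,
        0.06838773]), 'joint_torque': array([ 3.97447016e-03, -5.57353878e+01,  5.04007888e+01,  1.25739654e-02,
       -2.52350019e-04, -2.44774078e-06]), 'tool_pos': array([0.23177116, 0.55322968, 0.30331003]), 'tcp_rot': array([-1.79942999e+02, -1.30258639e-02,  1.57262668e+02]), 'ft_force': array([-0.02313247, -0.23864469,  0.0142415 ]), 'torque': array([0.05720594, 0.05835989, 0.02660624]), 'gripper_width': 0.0855139366968184}
```

View pics/scene0.png

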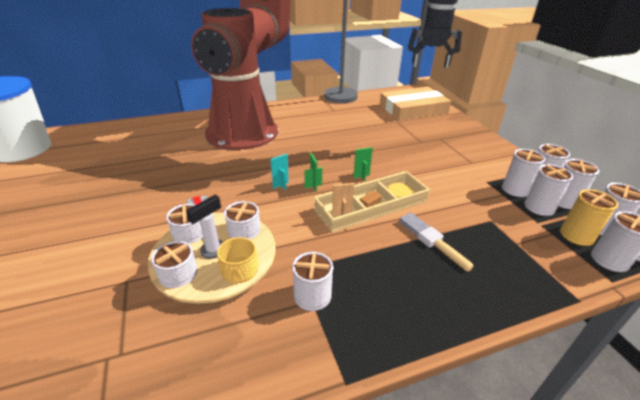

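View pics/top0.png

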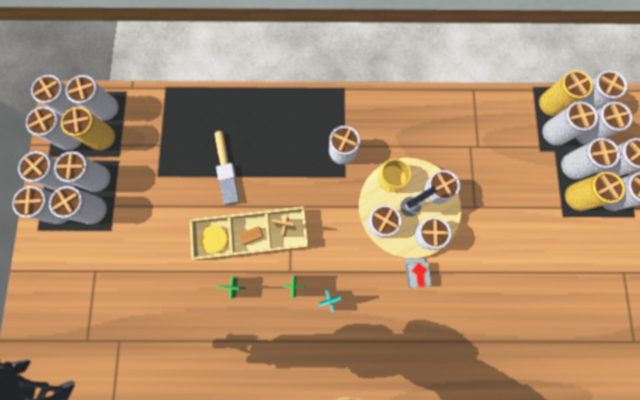

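View pics/wrist0.png

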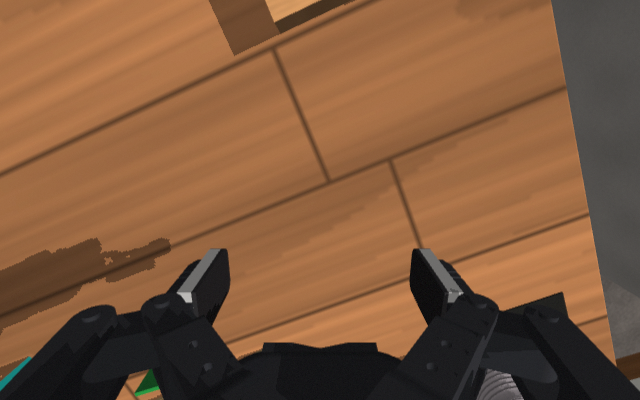

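Candidates for the divider in the top view: the cardboard cross in the tray (285,224), green crosses at (231,288) and (293,286), a teal cross at (330,300), and the crosses on the filled tins. The cardboard one in the tray fits the description. I'll check it in close crops.

```bash
python3 - <<'E'
import cv2
t=cv2.imread("pics/top0.png");s=cv2.imread("pics/scene0.png")
cv2.imwrite("pics/c1.png",cv2.resize(t[195:275,180:320],None,fx=5.5,fy=5.5,interpolation=cv2.INTER_CUBIC))
cv2.imwrite("pics/c2.png",cv2.resize(t[145:295,345:475],None,fx=4,fy=4,interpolation=cv2.INTER_CUBIC))
cv2.imwrite("pics/c3.png",cv2.resize(s[140:320,140:440],None,fx=2.6,fy=2.6,interpolation=cv2.INTER_CUBIC))
E
```

```text
(no output)
```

View pics/c1.png

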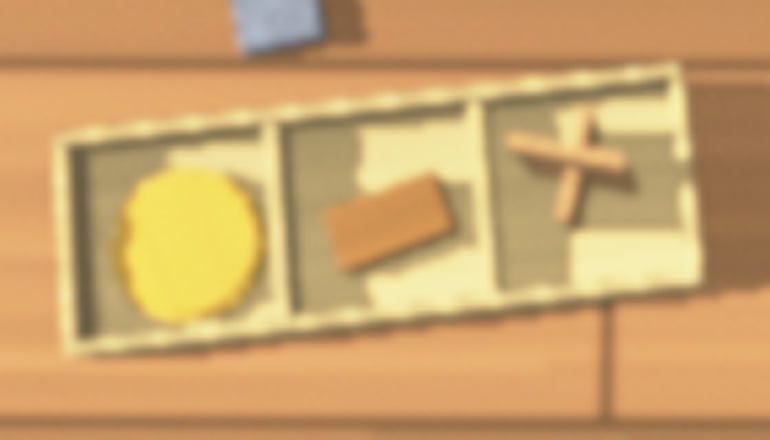

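View pics/c2.png

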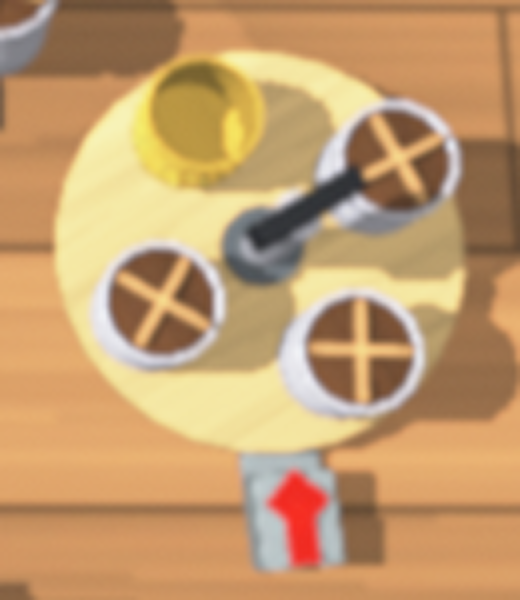

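View pics/c3.png

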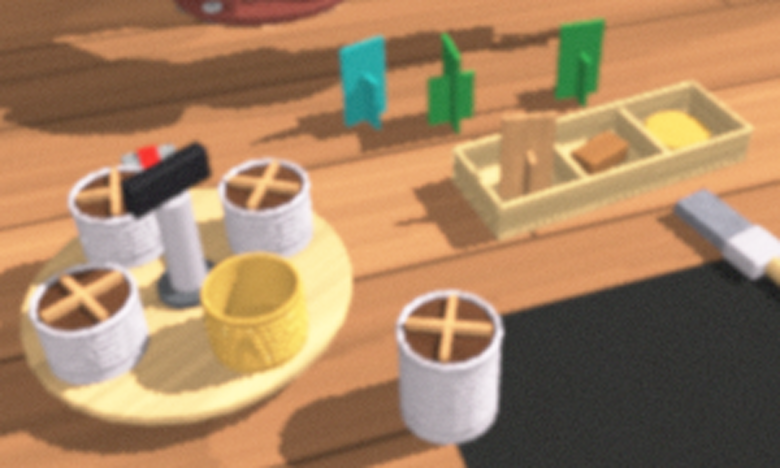

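Confirmed: the cardboard cross in the tray's right compartment, at c1 (567,155). The gold empty tin is at c2 (205,115), and the pointer arrow is at c2 (298,515). Next I convert these to positions.

```bash
cat > h.py <<'E'
import numpy as np, cv2
def K(c,h=400):
    f=h/2/np.tan(np.radians(c["vertical_fov"]/2)); return np.array([[f,0,c["cx"]],[0,f,c["cy"]],[0,0,1]])
def px2w(c,uv,z):
    R=cv2.Rodrigues(np.array(c["rvec"]))[0]; t=np.array(c["tvec"]).reshape(3)
    o=-R.T@t; d=R.T@(np.linalg.inv(K(c))@np.array([uv[0],uv[1],1.])); return o+d*(z-o[2])/d[2]
def w2px(c,p):
    return cv2.projectPoints(np.array(p,float).reshape(-1,3),np.array(c["rvec"]),np.array(c["tvec"]),K(c),None)[0].reshape(-1,2)
def crop(x,y,u0,v0,f): return ((x+.5)/f-.5+u0,(y+.5)/f-.5+v0)
E
python3 - <<'E'
from plant import robot
from h import *
np.set_printoptions(precision=4,suppress=True)
c=robot.get_calibration("top"); s=robot.get_calibration("scene")
R=cv2.Rodrigues(c["rvec"])[0]; print("cam",-R.T@c["tvec"])
P=lambda n,x,y,z,o=(180,195,5.5):print(n,px2w(c,crop(x,y,*o),z))
P("trayTL",55,138,.04);P("trayTR",683,66,.04);P("trayBR",700,285,.04);P("trayBL",70,352,.04)
P("div A1",510,140,.097);P("div A2",628,165,.097);P("div B1",588,112,.062);P("B2",565,220,.062)
o=(345,145,4)
P("gold rim c",208,110,.085,o)
P("steel1",405,155,.085,o);P("steel2",165,300,.085,o);P("steel3",360,350,.085,o)
P("handle1",250,242,.156,o);P("handle2",362,178,.156,o)
P("arrow tip",297,470,.038,o);P("arrow base",304,562,.038,o)
P("disc c",260,252,.03,o)
E
```

```text
cam [0.3993 0.064  0.9809]
trayTL [0.5473 0.3911 0.04  ]
trayTR [0.5815 0.1073 0.04  ]
trayBR [0.4818 0.0985 0.04  ]
trayBL [0.4513 0.3777 0.04  ]
div A1 [0.5381 0.1779 0.097 ]
div A2 [0.5276 0.1275 0.097 ]
div B1 [0.5563 0.1482 0.062 ]
B2 [0.5082 0.1572 0.062 ]
gold rim c [ 0.6591 -0.12    0.085 ]
steel1 [ 0.6313 -0.2385  0.085 ]
steel2 [ 0.5419 -0.0903  0.085 ]
steel3 [ 0.5124 -0.2047  0.085 ]
handle1 [ 0.5631 -0.1259  0.156 ]
handle2 [ 0.5997 -0.1898  0.156 ]
arrow tip [ 0.4443 -0.1762  0.038 ]
arrow base [ 0.3892 -0.1778  0.038 ]
disc c [ 0.5817 -0.1611  0.03  ]
```

```bash
cat >> h.py <<'E'
from scipy.spatial.transform import Rotation as Ro
def down(yaw): return [180,0,yaw]
def wrap(a): return (a+180)%360-180
E
python3 - <<'E'
from plant import robot
from h import *
np.set_printoptions(precision=4,suppress=True)
c=robot.get_calibration("wrist");o=robot.observe()
R=cv2.Rodrigues(c["rvec"])[0]; p=-R.T@c["tvec"]; T=Ro.from_euler("xyz",o["tcp_rot"],degrees=True).as_matrix()
print(T.T@(p-o["tool_pos"]), "\n",T.T@R.T)
for pos in ([.533,.153,.25],[.533,.153,.139],[.66,-.12,.3],[.586,-.163,.2],[.586,-.163,.35],[.5,.0,.4]):
  for y in (-150,-120,-60,-12,0,30,90,168,180+30.5,180+185,5):
    q=robot.ik(pos,down(wrap(y))); print(pos,y,None if q is None else np.array(q))
E
```

```text
[ 0.0733  0.001  -0.0701] 
 [[-0.0003 -0.9585 -0.2852]
 [ 1.     -0.     -0.0008]
 [ 0.0008 -0.2852  0.9585]]
[0.533, 0.153, 0.25] -150 [  2.5006  -2.2148  -8.3659  83.8489   0.     -27.4994]
[0.533, 0.153, 0.25] -120 [  2.5006  -2.2148  -8.3659  83.8489   0.     -57.4994]
[0.533, 0.153, 0.25] -60 [   2.5006   -2.2148   -8.3659   83.8489    0.     -117.4994]
[0.533, 0.153, 0.25] -12 [   2.5006   -2.2148   -8.3659   83.8489    0.     -165.4994]
[0.533, 0.153, 0.25] 0 [   2.5006   -2.2148   -8.3659   83.8489    0.     -177.4994]
[0.533, 0.153, 0.25] 30 [  2.5006  -2.2148  -8.3659  83.8489   0.     152.5006]
[0.533, 0.153, 0.25] 90 [ 2.5006 -2.2148 -8.3659 83.8489  0.     92.5006]
[0.533, 0.153, 0.25] 168 [ 2.5006 -2.2148 -8.3659 83.8489  0.     14.5006]
[0.533, 0.153, 0.25] 210.5 [  2.5006  -2.2148  -8.3659  83.8489   0.     -27.9994]
[0.533, 0.153, 0.25] 365 [  2.5006  -2.2148  -8.3659  83.8489   0.     177.5006]
[0.533, 0.153, 0.25] 5 [  2.5006  -2.2148  -8.3659  83.8489   0.     177.5006]
[0.533, 0.153, 0.139] -150 [  2.5006   0.1956 -17.6086  72.1958   0.     -27.4994]
[0.533, 0.15
[... 3636 characters left out ...]
     -75.0226]
[0.5, 0.0, 0.4] -60 [ -15.0226   -8.7808    1.1707   99.9515    0.     -135.0226]
[0.5, 0.0, 0.4] -12 [-15.0226  -8.7808   1.1707  99.9515   0.     176.9774]
[0.5, 0.0, 0.4] 0 [-15.0226  -8.7808   1.1707  99.9515   0.     164.9774]
[0.5, 0.0, 0.4] 30 [-15.0226  -8.7808   1.1707  99.9515   0.     134.9774]
[0.5, 0.0, 0.4] 90 [-15.0226  -8.7808   1.1707  99.9515   0.      74.9774]
[0.5, 0.0, 0.4] 168 [-15.0226  -8.7808   1.1707  99.9515   0.      -3.0226]
[0.5, 0.0, 0.4] 210.5 [-15.0226  -8.7808   1.1707  99.9515   0.     -45.5226]
[0.5, 0.0, 0.4] 365 [-15.0226  -8.7808   1.1707  99.9515   0.     159.9774]
[0.5, 0.0, 0.4] 5 [-15.0226  -8.7808   1.1707  99.9515   0.     159.9774]
```

```bash
python3 - <<'E'
from plant import robot
from h import *
np.set_printoptions(precision=4,suppress=True)
robot.move_pose([.54,-.15,.42],down(180)); robot.pause(.2)
o=robot.observe();c=robot.get_calibration("wrist");im=robot.grab_frame("wrist")
print(o["time"],o["tool_pos"],o["q"]); cv2.imwrite("pics/w1.png",im); np.save("w1.npy",c,allow_pickle=True)
E
```

```text
3.0917 [ 0.5401 -0.1496  0.42  ] [-28.8509   2.6269  14.3409 101.7177   0.0031 -28.8879]
```

View pics/w1.png

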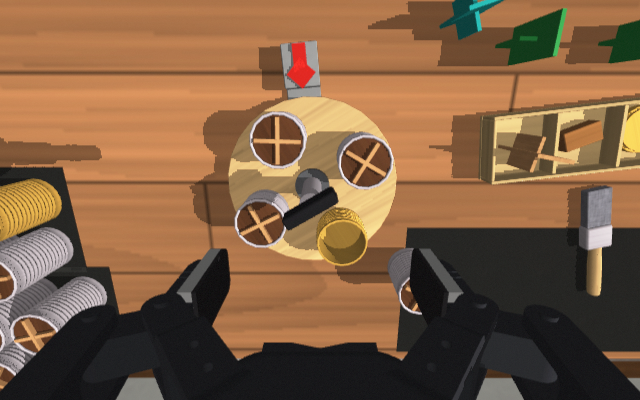

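The wrist view shows the whole turntable, with the gold tin at (343,243), the handle at (310,208) and the pointer at (300,65). The tray divider is at (525,153). I'll enlarge it for measuring.

```bash
python3 - <<'E'
import cv2
t=cv2.imread("pics/w1.png")
cv2.imwrite("pics/c4.png",cv2.resize(t[90:270,220:404],None,fx=3.3,fy=3.3,interpolation=cv2.INTER_CUBIC))
cv2.imwrite("pics/c5.png",cv2.resize(t[30:110,260:340],None,fx=6,fy=6,interpolation=cv2.INTER_CUBIC))
cv2.imwrite("pics/c6.png",cv2.resize(t[95:195,475:635],None,fx=5,fy=5,interpolation=cv2.INTER_CUBIC))
E
```

```text
(no output)
```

View pics/c4.png

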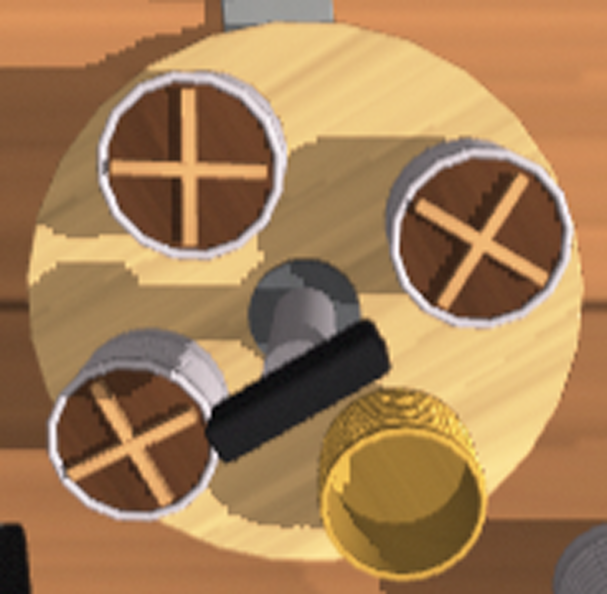

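View pics/c5.png

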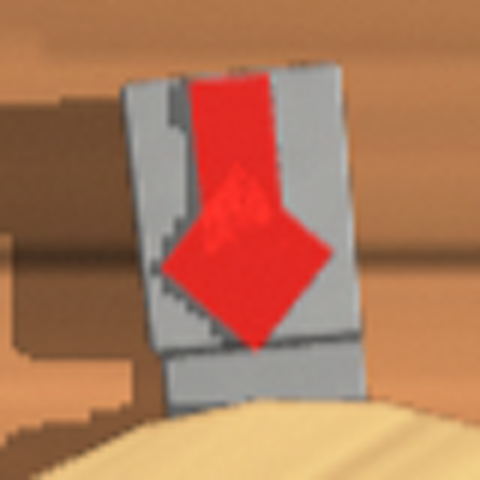

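View pics/c6.png

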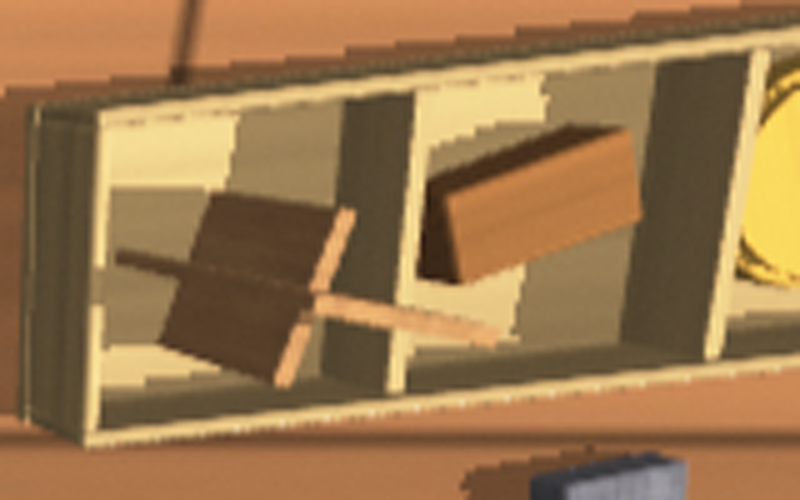

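```bash
cat > meas.py <<'E'
from plant import robot
from h import *
np.set_printoptions(precision=4,suppress=True)
c=np.load("w1.npy",allow_pickle=True).item()
def P(n,x,y,z,o):
    p=px2w(c,crop(x,y,*o),z); print(n,p[:2]); return p[:2]
o=(220,90,3.3)
s3=P("steel3",190,166,.088,o);s2=P("steel2",482,241,.088,o);s1=P("steel1",131,442,.088,o)
g=P("gold",404,504,.085,o)
h1=P("h1",220,443,.156,o);h2=P("h2",380,340,.156,o)
h1=P("h1 topcorners",(208+228)/2,(433+463)/2,.156,o);h2=P("h2",(372+391)/2,(321+365)/2,.156,o)
ax1=(s1+s2)/2;ax2=(s3+g)/2;print("axes",ax1,ax2,(h1+h2)/2)
ax=(ax1+ax2)/2
for n,p in(("g",g),("s1",s1),("s2",s2),("s3",s3)): d=p-ax; print(n,np.hypot(*d),np.degrees(np.arctan2(d[1],d[0])))
d=h1-h2;print("handle ang",np.degrees(np.arctan2(d[1],d[0])),np.hypot(*d))
# disc fit
for e in ((305,22),(305,560),(27,285),(582,300)): P("disc edge",*e,.03,o)
o=(260,30,6)
t=P("tip",256,350,.038,o);b=P("base",229,78,.038,o)
for q in ((125,86),(342,66)): P("blk far",*q,.037,o)
for q in ((158,352),(362,333)): P("blk near",*q,.037,o)
for n,p in(("tip",t),("base",b)): d=p-ax; print(n,np.hypot(*d),np.degrees(np.arctan2(d[1],d[0])))
d=b-t;print("arrow",np.degrees(np.arctan2(d[1],d[0])),np.hypot(*d))
o=(475,95,5)
a1=P("A1",312,300,.097,o);a2=P("A2",497,338,.097,o);b1=P("B1",348,212,.062,o);b2=P("B2",284,383,.062,o)
print((a1+a2)/2,(b1+b2)/2);d=a2-a1;print(np.degrees(np.arctan2(d[1],d[0])),np.hypot(*d));d=b2-b1;print(np.degrees(np.arctan2(d[1],d[0])),np.hypot(*d))
E
python3 meas.py
```

```text
steel3 [ 0.5115 -0.2031]
steel2 [ 0.5412 -0.0875]
steel1 [ 0.6273 -0.2325]
gold [ 0.6574 -0.116 ]
h1 [ 0.6006 -0.187 ]
h2 [ 0.5629 -0.1312]
h1 topcorners [ 0.6025 -0.1878]
h2 [ 0.5639 -0.1307]
axes [ 0.5842 -0.16  ] [ 0.5845 -0.1595] [ 0.5832 -0.1592]
g 0.08516746386147435 30.9370863999096
s1 0.0845138780113447 -59.4371456479978
s2 0.08419891634247771 120.86375551513126
s3 0.0847238007725239 -149.2747392834099
handle ang -55.95600575749909 0.06891499436797183
disc edge [ 0.4565 -0.159 ]
disc edge [ 0.714  -0.1607]
disc edge [ 0.5725 -0.2885]
disc edge [ 0.5795 -0.031 ]
tip [ 0.4456 -0.1724]
base [ 0.3885 -0.1775]
blk far [ 0.39   -0.2008]
blk far [ 0.3859 -0.1524]
blk near [ 0.446  -0.1951]
blk near [ 0.4418 -0.1479]
tip 0.13930843379218075 -174.80560700137283
base 0.19664664918838248 -174.82881576028967
arrow -174.88520352987612 0.05733825459278468
A1 [0.529  0.1299]
A2 [0.5388 0.1796]
B1 [0.5102 0.1597]
B2 [0.558  0.1515]
[0.5339 0.1548] [0.5341 0.1556]
78.8256627055355 0.050636091491692736
-9.697711221178045 0.04849257345659117
```

```bash
python3 - <<'E'
from plant import robot
from h import *
np.set_printoptions(precision=4,suppress=True)
p=[.534,.1545]
robot.move_pose(p+[.24],down(79)); robot.line_to(p+[.139],vel=.1,guard=15)
w=robot.set_gripper(0.0); o=robot.observe(); print(o["time"],o["tool_pos"],o["gripper_width"],o["ft_force"])
cv2.imwrite("pics/w2.png",robot.grab_frame("wrist"));cv2.imwrite("pics/s2.png",cv2.resize(robot.grab_frame("scene")[100:300,200:480],None,fx=2.8,fy=2.8))
E
```

```text
7.0 [0.534  0.1545 0.139 ] 0.0040459445710096685 [-0.359   0.4475  0.6085]
```

View pics/w2.png

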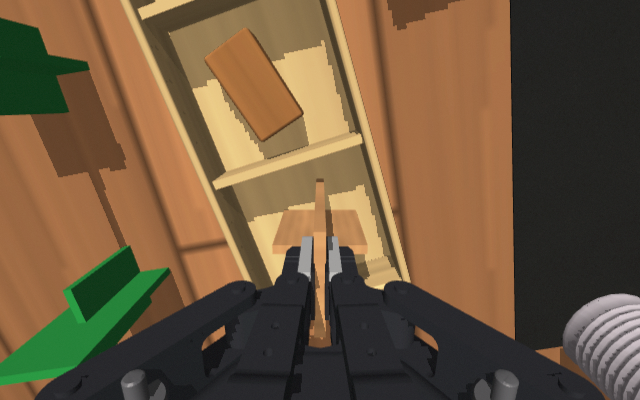

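View pics/s2.png

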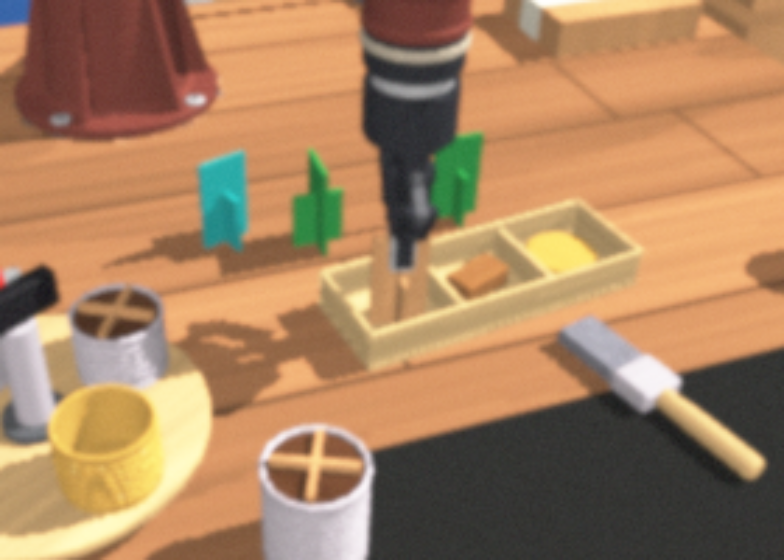

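The tab is gripped centrally and squarely, with the width reading 4 mm. Now I lift it and carry it over the gold tin.

```bash
python3 - <<'E'
from plant import robot
from h import *
np.set_printoptions(precision=4,suppress=True)
robot.line_to([.534,.1545,.29],vel=.2)
robot.move_pose([.6575,-.116,.26],down(121)); robot.pause(.2)
o=robot.observe(); print(o["time"],o["tool_pos"],o["gripper_width"],o["q"])
c=robot.get_calibration("wrist");np.save("w3.npy",c,allow_pickle=True)
cv2.imwrite("pics/w3.png",robot.grab_frame("wrist"));cv2.imwrite("pics/s3.png",cv2.resize(robot.grab_frame("scene")[130:300,130:330],None,fx=3.4,fy=3.4))
E
```

```text
9.3583 [ 0.6575 -0.1148  0.2603] 0.0038146991855091145 [-21.1037  17.6832  14.2315  86.5266   0.0044  37.8327]
```

View pics/w3.png

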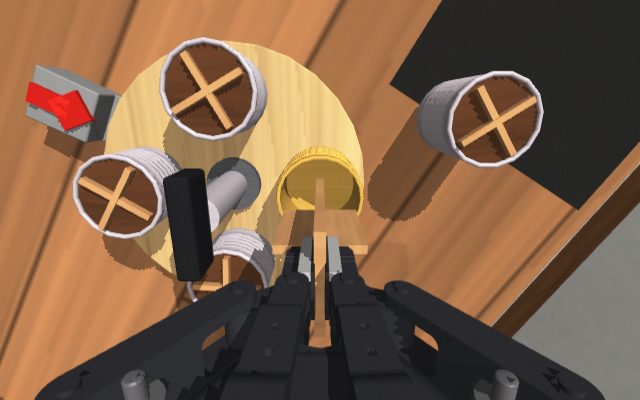

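View pics/s3.png

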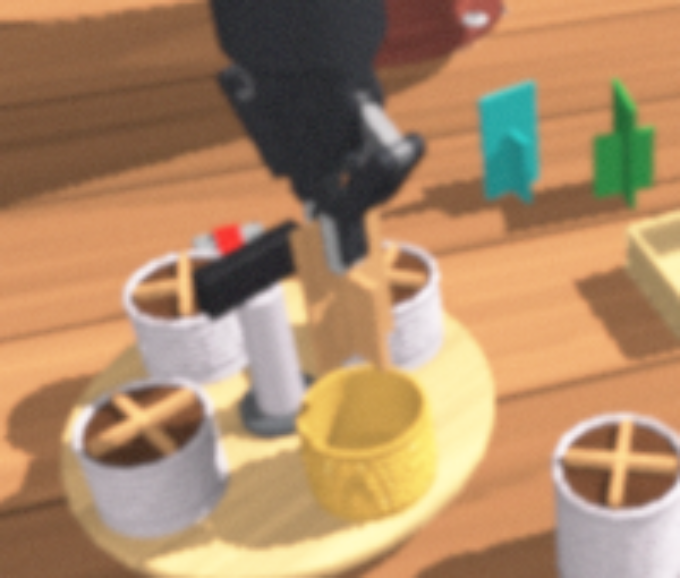

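```bash
python3 - <<'E'
from h import *
c=np.load("w3.npy",allow_pickle=True).item()
im=cv2.imread("pics/w3.png")
a=np.linspace(0,2*np.pi,80)
for r,col in((.0365,(0,0,255)),(.0335,(255,0,0))):
    q=w2px(c,np.c_[.6575+r*np.cos(a),-.116+r*np.sin(a),0*a+.085])
    cv2.polylines(im,[np.round(q*8).astype(np.int32)],True,col,1,cv2.LINE_AA,3)
cv2.imwrite("pics/w3c.png",cv2.resize(im[120:290,240:400],None,fx=3.5,fy=3.5))
E
```

```text
(no output)
```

View pics/w3c.png

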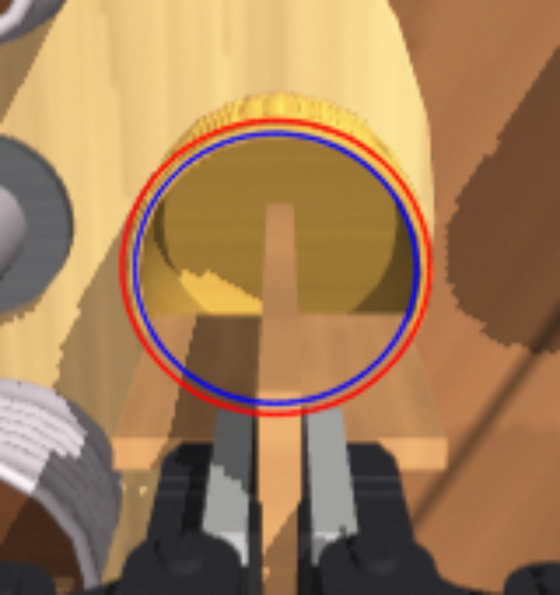

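The predicted rim matches the seen one to about 1 mm, so I lower it.

```bash
python3 - <<'E'
from plant import robot
from h import *
np.set_printoptions(precision=4,suppress=True)
p=[.6572,-.1162]
print(robot.line_to(p+[.175],vel=.08,guard=8)); o=robot.observe(); print(o["tool_pos"],o["ft_force"])
print(robot.line_to(p+[.165],vel=.02,guard=3)); o=robot.observe(); print(o["time"],o["tool_pos"],o["ft_force"],o["torque"])
cv2.imwrite("pics/w4.png",robot.grab_frame("wrist"))
E
```

```text
False
[ 0.6575 -0.1163  0.1758] [-0.0011 -0.4023 -0.2439]
True
11.0917 [ 0.6576 -0.1164  0.168 ] [-0.0548  0.548   5.6981] [ 0.0028 -0.0457  0.0069]
```

View pics/w4.png

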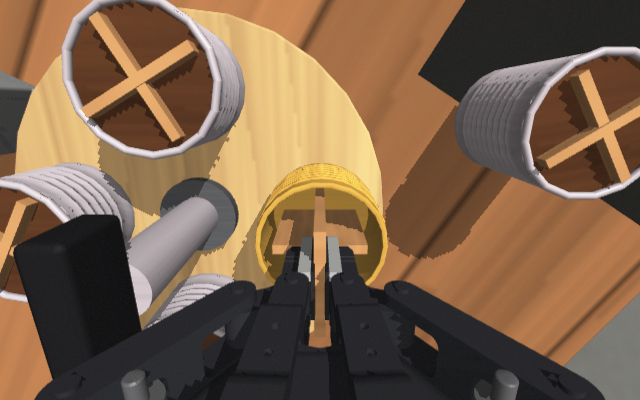

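Contact came at TCP 0.168, exactly the predicted floor height, and the divider is inside the tin. Now I release and lift.

```bash
python3 - <<'E'
from plant import robot
from h import *
np.set_printoptions(precision=4,suppress=True)
robot.set_gripper(.04); robot.pause(.2)
p=list(robot.observe()["tool_pos"][:2])
robot.line_to(p+[.27],vel=.15)
robot.move_pose([.584,-.16,.30],down(120.8)); robot.pause(.2)
o=robot.observe(); print(o["time"],o["tool_pos"],o["gripper_width"],o["q"])
c=robot.get_calibration("wrist");np.save("w5.npy",c,allow_pickle=True)
cv2.imwrite("pics/w5.png",robot.grab_frame("wrist"));cv2.imwrite("pics/s5.png",cv2.resize(robot.grab_frame("scene")[130:300,130:330],None,fx=3.4,fy=3.4))
cv2.imwrite("pics/t5.png",cv2.resize(robot.grab_frame("top")[145:295,325:475],None,fx=4,fy=4,interpolation=cv2.INTER_CUBIC))
E
```

```text
13.2583 [ 0.5843 -0.1594  0.2988] 0.039976551357776016 [-27.6178   7.0053   6.1522  89.2439   0.0064  31.5323]
```

View pics/w5.png

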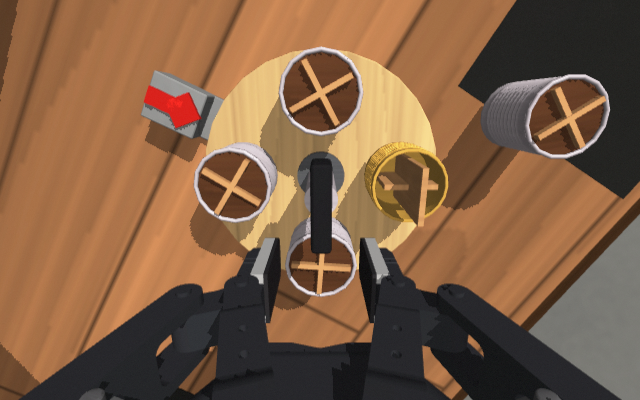

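View pics/s5.png

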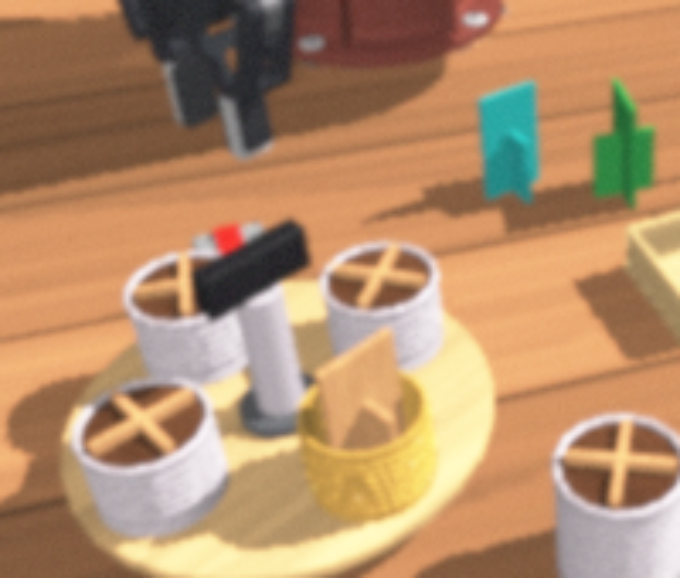

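The divider stands upright and free in the gold tin: in w5 its tab is at (422,190), and in the scene view it is upright. The handle is at (321,205), straight between the jaws. I grip it next.

```bash
python3 - <<'E'
from plant import robot
from h import *
np.set_printoptions(precision=4,suppress=True)
print(robot.line_to([.584,-.1598,.200],vel=.12,guard=8))
robot.set_gripper(0.0); robot.pause(.2)
o=robot.observe(); print(o["time"],o["tool_pos"],o["tcp_rot"],o["gripper_width"],o["q"],o["ft_force"],o["torque"])
cv2.imwrite("pics/w6.png",robot.grab_frame("wrist"))
E
```

```text
False
14.925 [ 0.5852 -0.1596  0.2013] [179.8391   0.1026 120.8397] 0.015018196909457998 [-27.6246   7.202   -3.763   78.8633   0.0835  31.5357] [4.6622 3.1233 1.7966] [ 0.503  -0.6148 -0.0258]
```

View pics/w6.png

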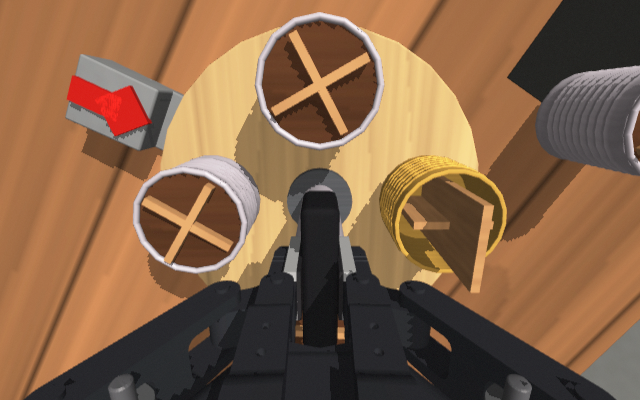

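```bash
python3 - <<'E'
from plant import robot
from h import *
np.set_printoptions(precision=4,suppress=True)
p=[.5855,-.1588,.201]
robot.line_to(p,vel=.03)
o=robot.observe(); print(o["time"],o["tool_pos"],o["ft_force"])
q0=np.array(robot.ik(p,down(120.8))); print(q0)
N=8;fm=0
for k in range(1,N+1):
    q=q0.copy(); q[5]-=154.3*k/N; robot.goto_joints(list(q))
    o=robot.observe(); print(round(o["time"],2),o["tool_pos"],o["tcp_rot"][2],o["ft_force"],o["torque"][2],o["gripper_width"])
robot.pause(.3);o=robot.observe();print(o["time"],o["tool_pos"],o["tcp_rot"],o["torque"],o["q"])
c=robot.get_calibration("wrist");np.save("w7.npy",c,allow_pickle=True)
cv2.imwrite("pics/w7.png",robot.grab_frame("wrist"));t=robot.grab_frame("top");cv2.imwrite("pics/t7f.png",t)
cv2.imwrite("pics/t7.png",cv2.resize(t[145:295,325:475],None,fx=4,fy=4,interpolation=cv2.INTER_CUBIC))
E
```

```text
15.225 [ 0.5854 -0.1594  0.2013] [-2.0643 -4.8743 -0.0028]
[-27.51     7.4274  -3.5514  79.0212   0.      31.69  ]
15.64 [ 0.585  -0.1598  0.2013] 140.06173539391494 [-5.4786 -7.2641  1.0447] 0.009530884353103841 0.015278096917579961
16.06 [ 0.5848 -0.1602  0.2013] 159.32625200855725 [-6.6247 -9.7942  1.3067] 0.04004792315366107 0.015116186010355932
16.48 [ 0.5847 -0.1608  0.2013] 178.58166072132093 [ -7.4985 -12.491    0.3708] 0.07366164203951678 0.015144095615033257
16.89 [ 0.5847 -0.1613  0.2013] -162.1558594062535 [ -7.5369 -15.3698  -0.6062] 0.053650422550588425 0.014947892071314613
17.31 [ 0.585  -0.1618  0.2013] -142.8894615069224 [ -5.3744 -17.7252  -2.5081] 0.027989010256629664 0.014830392093423265
17.73 [ 0.5854 -0.1622  0.2013] -123.61269655375968 [ -2.4019 -20.331   -4.4432] 0.014577976314859763 0.015053893575128725
18.14 [ 0.5859 -0.1624  0.2013] -104.32567276628899 [  0.2783 -21.46    -5.6571] 0.055454451882334097 0.014723682796546515
18.56 [ 0.5864 -0.1624  0.2013] -85.02853260401336 [  4.9681 -21.8021  -8.0022] 0.03644855077513087 0.015028563033793591
18.8583 [ 0.5864 -0.1625  0.2013] [-179.8999   -0.3947  -85.0588] [-3.8325 -0.9885  0.0762] [ -27.6756    7.4585   -3.4821   78.7623   -0.2785 -122.6178]
```

View pics/w7.png

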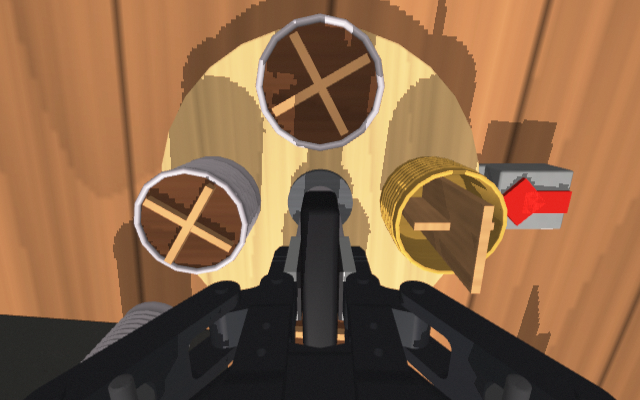

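View pics/t7.png

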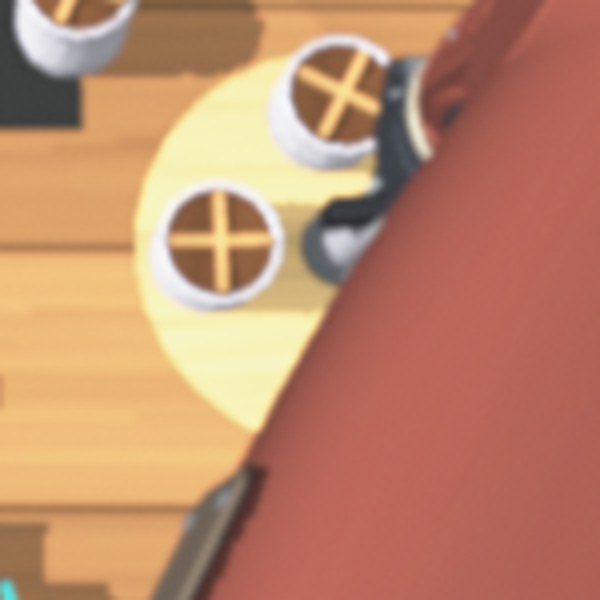

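Turned. The wrist view shows the gold tin at (445,215), next to the red pointer at (540,202), with the divider still upright. There is a 22 N sideways bind because the grip is slightly off-centre, so I'll relax that and measure the alignment.

```bash
python3 - <<'E'
from plant import robot
from h import *
np.set_printoptions(precision=4,suppress=True)
robot.line_to([.5866,-.1624,.2013],vel=.02,rotation=down(-84.9)); robot.pause(.3)
o=robot.observe();print(o["time"],o["tool_pos"],o["tcp_rot"],o["ft_force"],o["torque"],o["q"])
c=robot.get_calibration("wrist");np.save("w8.npy",c,allow_pickle=True)
t=robot.grab_frame("wrist");cv2.imwrite("pics/w8.png",t)
cv2.imwrite("pics/w8a.png",cv2.resize(t[140:300,370:590],None,fx=3.6,fy=3.6,interpolation=cv2.INTER_CUBIC))
cv2.imwrite("pics/w8b.png",cv2.resize(t[0:280,120:400],None,fx=2.1,fy=2.1,interpolation=cv2.INTER_CUBIC))
E
```

```text
19.6 [ 0.5866 -0.1628  0.2013] [179.9882  -0.0718 -84.9156] [-1.538  -6.791  -3.7303] [-1.1699  0.0497 -0.0419] [ -27.7818    7.7648   -3.154    79.0522   -0.0667 -122.8662]
```

View pics/w8a.png

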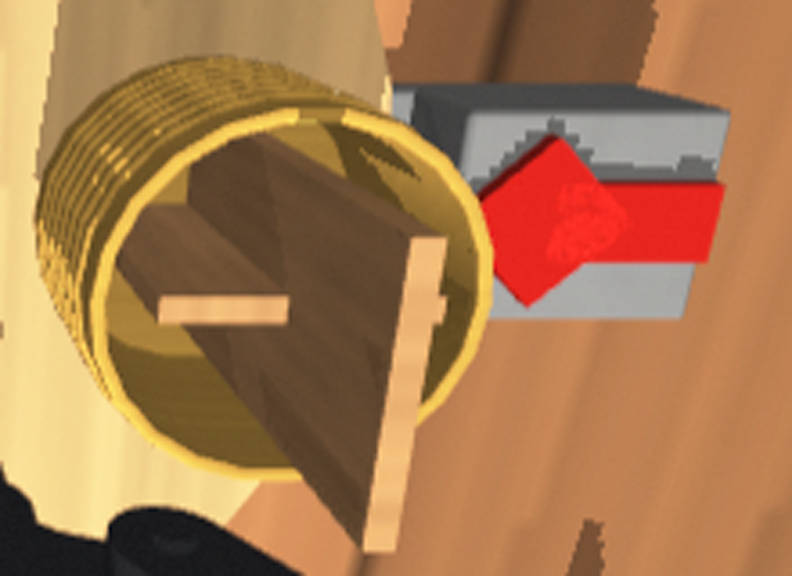

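View pics/w8b.png

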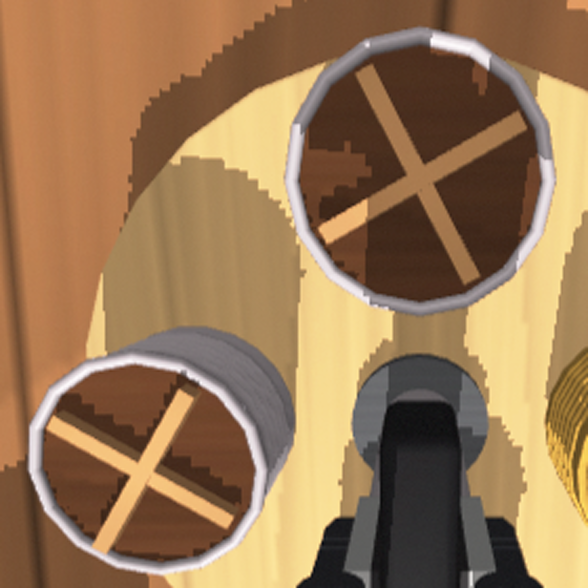

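```bash
python3 - <<'E'
from h import *
np.set_printoptions(precision=4,suppress=True)
c=np.load("w8.npy",allow_pickle=True).item()
P=lambda x,y,z,o:px2w(c,crop(x,y,*o),z)[:2]
a=(370,140,3.6);b=(120,0,2.1)
# gold rim points, outer edge (z=.085)
pts=np.array([P(*q,.085,a) for q in ((90,320),(492,265),(297,108),(290,480),(130,190),(445,165),(470,370),(160,430))])
A=np.c_[2*pts,np.ones(len(pts))];s=np.linalg.lstsq(A,(pts**2).sum(1),rcond=None)[0];g=s[:2];print("gold",g,np.sqrt(s[2]+g@g))
l=P(146,466,.088,b);t=P(422,181,.088,b)
ang=lambda d:np.degrees(np.arctan2(d[1],d[0]))
ax=(g+l)/2;print("left",l,"top",t,"axis",ax,"ang g-l",ang(g-l),"top",ang(t-ax),np.hypot(*(t-ax)),np.hypot(*(g-ax)))
tip=P(472,207,.038,a); base=P(716,222,.038,a)
wl=P(557,135,.038,a);wr=P(527,307,.038,a)
print("base",base,"wings mid",(wl+wr)/2,wl,wr,"ang base",ang(base-ax),"wings",ang((wl+wr)/2-ax),"arrow",ang(base-(wl+wr)/2))
E
```

```text
gold [ 0.5013 -0.168 ] 0.03588130275954694
left [ 0.669  -0.1556] top [ 0.593  -0.2442] axis [ 0.5852 -0.1618] ang g-l -175.78260378793652 top -84.61224392164793 0.08275739896352373 0.08406903012693483
base [ 0.3885 -0.178 ] wings mid [ 0.4269 -0.1744] [ 0.4291 -0.1942] [ 0.4248 -0.1545] ang base -175.30972763702147 wings -175.47381706529384 arrow -174.63470026729564
```

Three checks agree to within about 0.7°: the gold tin is at −175.0 to −175.8° and the pointer at −174.8 to −175.4°. One last scene look before handing in.

```bash
python3 - <<'E'
from plant import robot
import cv2
t=robot.grab_frame("scene");cv2.imwrite("pics/s9.png",cv2.resize(t[110:310,130:480],None,fx=2.28,fy=2.28,interpolation=cv2.INTER_CUBIC))
E
```

```text
(no output)
```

View pics/s9.png

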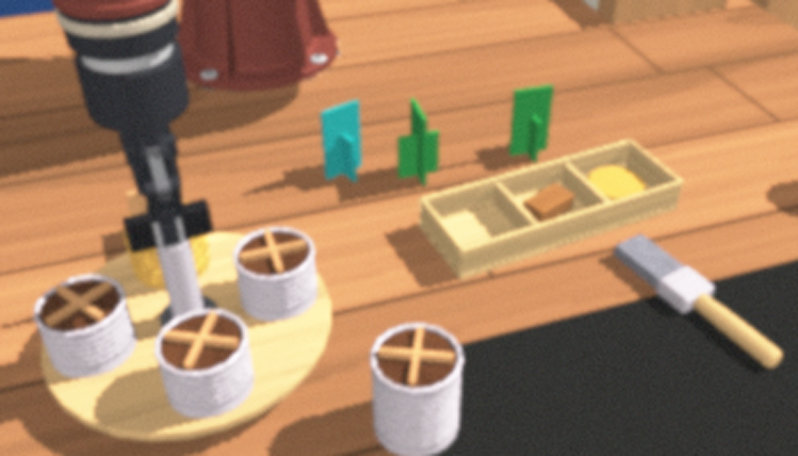

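The handle at (168,225) is gripped and the gold tin sits behind it on the pointer side. The lids, offcut, brush, spare tin and coloured crosses have not moved. I'm handing in.

```bash
python3 - <<'E'
from plant import robot
o=robot.observe();print(o["time"],o["gripper_width"],o["ft_force"]);robot.job_done()
E
```

```text
19.7 0.015116502475754445 [-1.91760043 -7.36770492 -3.48027496]
the job is handed in; nothing more can be done
```

The job is done and handed in at 19.7 s. I lifted the cardboard divider out of the tray, stood it upright in the gold tin and let go. I then turned the table by its black handle, about 154° anticlockwise, and finished still gripping it.

- **Divider:** it touched down at exactly the predicted floor height. The last wrist picture shows it upright and free in the tin.
- **Alignment:** the three estimates put the tin between −175.8° and −174.6°, and the pointer between −174.6° and −175.5°. The estimates differ by up to about 1°, and on average the tin is within about 0.5° of the pointer.
- **Grip:** the fingers read 15 mm on the 16 mm handle bar. My grip was slightly off the table's axis, so a sideways force of about 22 N built up during the turn. I eased the arm over, and about 8 N was left when I handed in.
- **Other items:** in the last scene view the lids, offcut, brush, spare tin and coloured crosses look unmoved. In that view the gripper hides most of the gold tin, and the arm blocks the top camera, so neither could confirm the alignment.

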